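Sort look-alike hubs by weight against the backstops

ROBOT

A 6-joint arm with a two-finger parallel gripper is mounted at the origin on the work surface. World frame = base frame: x ahead of the robot, y to its left, z up, the work surface at z = 0. Lengths are in mm, angles in rad, forces in N, time in s.
With the tool pointing down it reaches from about 350 to 775 mm from the base axis. Payload 5.5 kg.
Tool frame: the origin (TCP) lies at the very end of the fingers, on their centre line; the grasp point (between the pads) lies 19 mm behind it; z points along the fingers, y is the direction in which the jaws open and shut (so a half turn about z gives the same grasp; the last joint's range is limited). The gripper opens to 85 mm and grips with 20 to 120 N. Pads are 22 mm wide; open, the fingers measure 114 mm over their backs; the gripper's body (76 mm by 85 mm) begins 54 mm behind the grasp point. The pads swing forward as they close: fully open they stand 13 mm farther back than shut.
Start: joints at [1.14, 0.313, 0.046, 1.304, 0, 1.431], TCP at [164.888, 550.894, 231.323] pointing down, gripper open.
Joint ranges: [-2.76, 2.76], [-0.86, 1.69], [-1.03, 1.26], [-2.2, 2.34], [-1.47, 1.5], [-3.14, 3.14]. Speed limits (rad/s): [2.57, 2.57, 3.14, 3.14, 3.14, 3.14].

INTERFACE

Orientations are given as a rotation vector (axis times angle).
In Python, from bench import manip, imaging gives the robot as it stands.
- The arm moves only by the shell command python3 -m creep 'ROWS' [OPENING] [FORCE]. ROWS is text: rows parted by semicolons, each of 6 numbers parted by spaces: the shift along the tool's x, y, z in mm, then the turn, a rotation vector about the tool's x, y, z in rad. In form: dx dy dz rx ry rz; .... A call has 1 to 10 rows; each row is the pose to reach, as a shift and turn from the pose commanded when the call began, along the tool's axes at that moment; what a row does not reach only later rows make up. A row lasts 1/10 s, in which the tool goes at most 50 mm and 8.59 degrees, less where a joint would pass 70% of its speed; a pose out of reach is approached as far as the arm can. A call with a gripper value outside its range is refused whole. OPENING is the finger opening in mm, from 0 to 85.4, set as the call begins (- or left out, the last holds). The fingers move at their own pace and stop on an object; FORCE is the grip in N (left out, the last holds). Time passes only in rows, so rows that repeat a pose let the fingers close. It gives the time, the measured TCP pose, the force and the opening at its end, in the units of the state.
- manip.state(): the state, without advancing time (a new reading comes with each control period).
- imaging.capture(name): name is "scene" or "top" or "wrist"; returns a dict with "pixels" (384x512x3 uint8, red, green, blue), "mtx" (3x3 intrinsics, pixels), "dist_coeffs" ([k1, k2, p1, p2, k3] as OpenCV has them; the pictures are not rectified), "T" (4x4, takes a point from camera to world coordinates). Camera axes: x right, y down, z forward; pixel columns grow to the right and rows downward; lengths in mm; the calibration is good to about 2 mm. A picture is of the moment at which its call begins. There is no depth.
- manip.finish_job(): hands the job in, once; it reports no verdict.
The state is a dict: "time": time; "qpos": joint angles; "qd": joint speeds; "joint_efforts": joint torques, N m; "ee_pos": TCP position; "tcp_rot": TCP orientation; "force": force on the tool from outside, world axes, zero at the start; "ft_torque": the same for the moment, N m; "gripper_width": finger opening in mm.
Only numpy, scipy, OpenCV 4.12 (cv2) and the standard library are available. Lean on these libraries where they do the work, as an engineer would, in place of code of your own. Each camera call takes 0.05 s, during which the arm holds its last target.

TASK

The two steel hubs look alike: lift each one to feel its weight, then stand it in the tray of its class: hollow hub under 400 g (one round mark on the backstop), filled canister 400 to 650 g (two marks), solid hub over 650 g (three marks). Standing on the tray floor, slide each gently back until it bears on the backstop and hold it there with a light press of about 8 N for a second, never over 20 N, then let go so that it stays upright and touching the stop. Do one hub after the other, in either order, and leave the tape roll, the button box and the screwdriver alone.

Things in the scene. Friction and masses are not known exactly. Their poses are not given: they have to be found in the camera images.
- hub_1: plain steel cylinder standing upright, 46 mm in diameter and 80 mm tall, straight sides; origin at the centre of its underside, z along its axis. The two look exactly alike. Mass unknown, anything from 160 to 960 g, drawn separately for each: both may be of the same class.
- hub_2: plain steel cylinder standing upright, 46 mm in diameter and 80 mm tall, straight sides; origin at the centre of its underside, z along its axis. The two look exactly alike. Mass unknown, anything from 160 to 960 g, drawn separately for each: both may be of the same class.
- tray_hollow: fixed aluminium tray for hollow hubs (under 400 g), for one or two side by side. 170 mm along its x, 150 mm along its y; origin at the centre of its underside, x pointing to its back. Floor top at z = 4 mm; open at the front (-x); side walls 15 mm high, 142 mm apart. At the back a black block across the tray, the backstop, with white discs of 24 mm on top: one disc in the middle.
- stop_mid_hollow (a point): point on the floor of tray_hollow, 35 mm behind its centre. The front face of its rigid backstop (backstop_hollow) is bolted anywhere from 13 mm in front of to 13 mm behind this point and is not measured: find it by feel. Backstop: 35 mm along x, 138 mm along y, 30 mm tall, square to the tray, own origin at the middle of its underside.
- tray_filled: fixed aluminium tray for filled canisters (400 to 650 g), for one or two side by side. 170 mm along its x, 150 mm along its y; origin at the centre of its underside, x pointing to its back. Floor top at z = 4 mm; open at the front (-x); side walls 15 mm high, 142 mm apart. At the back a black block across the tray, the backstop, with white discs of 24 mm on top: two discs, 40 mm apart.
- stop_mid_filled (a point): point on the floor of tray_filled, 35 mm behind its centre. The front face of its rigid backstop (backstop_filled) is bolted anywhere from 13 mm in front of to 13 mm behind this point and is not measured: find it by feel. Backstop: 35 mm along x, 138 mm along y, 30 mm tall, square to the tray, own origin at the middle of its underside.
- tray_solid: fixed aluminium tray for solid hubs (over 650 g), for one or two side by side. 170 mm along its x, 150 mm along its y; origin at the centre of its underside, x pointing to its back. Floor top at z = 4 mm; open at the front (-x); side walls 15 mm high, 142 mm apart. At the back a black block across the tray, the backstop, with white discs of 24 mm on top: three discs in a row, 40 mm apart.
- stop_mid_solid (a point): point on the floor of tray_solid, 35 mm behind its centre. The front face of its rigid backstop (backstop_solid) is bolted anywhere from 13 mm in front of to 13 mm behind this point and is not measured: find it by feel. Backstop: 35 mm along x, 138 mm along y, 30 mm tall, square to the tray, own origin at the middle of its underside.
- tape_roll: roll of masking tape lying flat, 96 mm across, 25 mm tall, origin at the centre of its underside; not part of the job
- stop_box: yellow push-button box with a red mushroom button, 70 by 70 mm, 76 mm tall, origin at the centre of its underside; not part of the job
- screwdriver: loose screwdriver lying beside the trays, origin under its middle; not part of the job
There are look-alikes about, which are no part of the job. Leave any blue or purple look-alike of the hub_2 alone.

How it is judged (in metres and radians):
On the way, in this order (a step that is already met when the one before it is completed fails the run):
1. one hub is held lifted at least 25 mm clear (((height (world z) of hub_1 above 0.025 m and contact force between hub_1 and the fingers above 0.5 N) or (height (world z) of hub_2 above 0.025 m and contact force between hub_2 and the fingers above 0.5 N))), for 0.3 s.
2. a hub standing on a tray floor is pressed against the backstop with at least 3 N ((((contact force between hub_1 and backstop_solid above 3 N and z of hub_1 in the frame of backstop_solid below 0.004 m) or (contact force between hub_1 and backstop_filled above 3 N and z of hub_1 in the frame of backstop_filled below 0.004 m) or (contact force between hub_1 and backstop_hollow above 3 N and z of hub_1 in the frame of backstop_hollow below 0.004 m)) or ((contact force between hub_2 and backstop_solid above 3 N and z of hub_2 in the frame of backstop_solid below 0.004 m) or (contact force between hub_2 and backstop_filled above 3 N and z of hub_2 in the frame of backstop_filled below 0.004 m) or (contact force between hub_2 and backstop_hollow above 3 N and z of hub_2 in the frame of backstop_hollow below 0.004 m)))), for 0.3 s.
3. with the one hub left home at a backstop, the other is held lifted at least 25 mm clear ((((height (world z) of hub_1 above 0.025 m and contact force between hub_1 and the fingers above 0.5 N) and ((x of hub_2 in the frame of backstop_solid between -0.044 and -0.036 m and y of hub_2 in the frame of backstop_solid between -0.05 and 0.05 m and z of hub_2 in the frame of backstop_solid between -0.004 and 0.004 m and angle between hub_2's own z axis and vertical below 0.08 rad) or (x of hub_2 in the frame of backstop_filled between -0.044 and -0.036 m and y of hub_2 in the frame of backstop_filled between -0.05 and 0.05 m and z of hub_2 in the frame of backstop_filled between -0.004 and 0.004 m and angle between hub_2's own z axis and vertical below 0.08 rad) or (x of hub_2 in the frame of backstop_hollow between -0.044 and -0.036 m and y of hub_2 in the frame of backstop_hollow between -0.05 and 0.05 m and z of hub_2 in the frame of backstop_hollow between -0.004 and 0.004 m and angle between hub_2's own z axis and vertical below 0.08 rad))) or ((height (world z) of hub_2 above 0.025 m and contact force between hub_2 and the fingers above 0.5 N) and ((x of hub_1 in the frame of backstop_solid between -0.044 and -0.036 m and y of hub_1 in the frame of backstop_solid between -0.05 and 0.05 m and z of hub_1 in the frame of backstop_solid between -0.004 and 0.004 m and angle between hub_1's own z axis and vertical below 0.08 rad) or (x of hub_1 in the frame of backstop_filled between -0.044 and -0.036 m and y of hub_1 in the frame of backstop_filled between -0.05 and 0.05 m and z of hub_1 in the frame of backstop_filled between -0.004 and 0.004 m and angle between hub_1's own z axis and vertical below 0.08 rad) or (x of hub_1 in the frame of backstop_hollow between -0.044 and -0.036 m and y of hub_1 in the frame of backstop_hollow between -0.05 and 0.05 m and z of hub_1 in the frame of backstop_hollow between -0.004 and 0.004 m and angle between hub_1's own z axis and vertical below 0.08 rad))))), for 0.3 s.
4. with the one hub home, the other, standing on a tray floor, is pressed against the backstop with at least 3 N (((((contact force between hub_1 and backstop_solid above 3 N and z of hub_1 in the frame of backstop_solid below 0.004 m) or (contact force between hub_1 and backstop_filled above 3 N and z of hub_1 in the frame of backstop_filled below 0.004 m) or (contact force between hub_1 and backstop_hollow above 3 N and z of hub_1 in the frame of backstop_hollow below 0.004 m)) and ((x of hub_2 in the frame of backstop_solid between -0.044 and -0.036 m and y of hub_2 in the frame of backstop_solid between -0.05 and 0.05 m and z of hub_2 in the frame of backstop_solid between -0.004 and 0.004 m and angle between hub_2's own z axis and vertical below 0.08 rad) or (x of hub_2 in the frame of backstop_filled between -0.044 and -0.036 m and y of hub_2 in the frame of backstop_filled between -0.05 and 0.05 m and z of hub_2 in the frame of backstop_filled between -0.004 and 0.004 m and angle between hub_2's own z axis and vertical below 0.08 rad) or (x of hub_2 in the frame of backstop_hollow between -0.044 and -0.036 m and y of hub_2 in the frame of backstop_hollow between -0.05 and 0.05 m and z of hub_2 in the frame of backstop_hollow between -0.004 and 0.004 m and angle between hub_2's own z axis and vertical below 0.08 rad))) or (((contact force between hub_2 and backstop_solid above 3 N and z of hub_2 in the frame of backstop_solid below 0.004 m) or (contact force between hub_2 and backstop_filled above 3 N and z of hub_2 in the frame of backstop_filled below 0.004 m) or (contact force between hub_2 and backstop_hollow above 3 N and z of hub_2 in the frame of backstop_hollow below 0.004 m)) and ((x of hub_1 in the frame of backstop_solid between -0.044 and -0.036 m and y of hub_1 in the frame of backstop_solid between -0.05 and 0.05 m and z of hub_1 in the frame of backstop_solid between -0.004 and 0.004 m and angle between hub_1's own z axis and vertical below 0.08 rad) or (x of hub_1 in the frame of backstop_filled between -0.044 and -0.036 m and y of hub_1 in the frame of backstop_filled between -0.05 and 0.05 m and z of hub_1 in the frame of backstop_filled between -0.004 and 0.004 m and angle between hub_1's own z axis and vertical below 0.08 rad) or (x of hub_1 in the frame of backstop_hollow between -0.044 and -0.036 m and y of hub_1 in the frame of backstop_hollow between -0.05 and 0.05 m and z of hub_1 in the frame of backstop_hollow between -0.004 and 0.004 m and angle between hub_1's own z axis and vertical below 0.08 rad))))), for 0.3 s.
At the end, for the whole second after the job is handed in: Both hubs stand upright (within 0.08 rad) and at rest on the floor of the tray of their weight class (a hub within 50 g of a class limit may be in either tray), within 3.5 mm of touching the backstop and with their axes within 50 mm of its middle along its width, released (((x of hub_1 in the frame of backstop_solid between -0.044 and -0.036 m and y of hub_1 in the frame of backstop_solid between -0.05 and 0.05 m and z of hub_1 in the frame of backstop_solid between -0.004 and 0.004 m and angle between hub_1's own z axis and vertical below 0.08 rad and contact force between hub_1 and tray_solid above 5.89 N) or (x of hub_1 in the frame of backstop_filled between -0.044 and -0.036 m and y of hub_1 in the frame of backstop_filled between -0.05 and 0.05 m and z of hub_1 in the frame of backstop_filled between -0.004 and 0.004 m and angle between hub_1's own z axis and vertical below 0.08 rad and contact force between hub_1 and tray_filled between 3.43 and 6.87 N) or (x of hub_1 in the frame of backstop_hollow between -0.044 and -0.036 m and y of hub_1 in the frame of backstop_hollow between -0.05 and 0.05 m and z of hub_1 in the frame of backstop_hollow between -0.004 and 0.004 m and angle between hub_1's own z axis and vertical below 0.08 rad and contact force between hub_1 and tray_hollow between 0.5 and 4.41 N)) and ((x of hub_2 in the frame of backstop_solid between -0.044 and -0.036 m and y of hub_2 in the frame of backstop_solid between -0.05 and 0.05 m and z of hub_2 in the frame of backstop_solid between -0.004 and 0.004 m and angle between hub_2's own z axis and vertical below 0.08 rad and contact force between hub_2 and tray_solid above 5.89 N) or (x of hub_2 in the frame of backstop_filled between -0.044 and -0.036 m and y of hub_2 in the frame of backstop_filled between -0.05 and 0.05 m and z of hub_2 in the frame of backstop_filled between -0.004 and 0.004 m and angle between hub_2's own z axis and vertical below 0.08 rad and contact force between hub_2 and tray_filled between 3.43 and 6.87 N) or (x of hub_2 in the frame of backstop_hollow between -0.044 and -0.036 m and y of hub_2 in the frame of backstop_hollow between -0.05 and 0.05 m and z of hub_2 in the frame of backstop_hollow between -0.004 and 0.004 m and angle between hub_2's own z axis and vertical below 0.08 rad and contact force between hub_2 and tray_hollow between 0.5 and 4.41 N)) and linear speed of each of hub_1, hub_2 below 0.02 m/s and not (contact force between any of hub_1, hub_2 and the fingers above 0.1 N)).
It fails at once if a hub is pressed against a backstop with more than 20 N (contact force between any of hub_1, hub_2 and backstop_solid above 20 N or contact force between any of hub_1, hub_2 and backstop_filled above 20 N or contact force between any of hub_1, hub_2 and backstop_hollow above 20 N).
It fails at once if a bystander (tape roll, button box, screwdriver) is moved more than 30 mm (distance of any of tape_roll, stop_box, screwdriver from where it was at the start of the episode above 0.03 m).
It also fails if it takes over 72 s, if anything falls off the work surface, if the arm or the gripper's body presses on something with over 40 N, if the wrist force passes 120 N, or if a joint passes its speed limit or range.

## Working session

There is one attempt and no reset: what is moved stays moved. The work goes in short steps, Python scripts to look and compute and a shell command to move; the robot and the scene stay as the last step left them, time stands still between calls to the robot, and variables do not carry over. Pictures are saved under pics/ and viewed, and the job is handed in when it is done.

```bash
mkdir -p pics; cat > h.py <<'E'
import numpy as np,cv2,pickle
from bench import manip,imaging
def cap(n,f):
    c=imaging.capture(n); pickle.dump(c,open(f'pics/{f}.pkl','wb'))
    cv2.imwrite(f'pics/{f}.png',cv2.cvtColor(c['pixels'],cv2.COLOR_RGB2BGR)); return c
def ld(f): return pickle.load(open(f'pics/{f}.pkl','rb'))
def ray(c,u,v,z):
    p=cv2.undistortPoints(np.array([[[u,v]]],float),np.array(c['mtx']),np.array(c['dist_coeffs']))[0,0]
    T=np.array(c['T']);d=T[:3,:3]@[p[0],p[1],1];o=T[:3,3]
    return o+d*(z-o[2])/d[2]
def proj(c,P):
    T=np.linalg.inv(np.array(c['T']));r,_=cv2.Rodrigues(T[:3,:3])
    return cv2.projectPoints(np.array(P,float).reshape(-1,1,3),r,T[:3,3],np.array(c['mtx']),np.array(c['dist_coeffs']))[0][:,0]
def crop(f,u0,v0,u1,v1,s,out):
    im=cv2.imread(f'pics/{f}.png')[v0:v1,u0:u1]
    cv2.imwrite(f'pics/{out}.png',cv2.resize(im,None,fx=s,fy=s,interpolation=cv2.INTER_CUBIC))
E
python3 - <<'E'
from h import *
print(manip.state())
cap('scene','s0');c=cap('top','t0')
print(np.round(c['T'],3).tolist())
E
```

```text
{'time': 0.0, 'qpos': array([1.14042171e+00, 3.13989152e-01, 4.49774228e-02, 1.30361258e+00,
       3.13992107e-05, 1.43120161e+00]), 'qd': array([ 0.001317  ,  0.00098027, -0.00075336, -0.00029613, -0.0009946 ,
       -0.00162598]), 'joint_efforts': array([-4.97153051e-04, -4.80630040e+01,  2.98533493e+01,  1.95390685e-02,
       -3.30173043e-04,  4.21242945e-06]), 'ee_pos': array([164.63202047, 550.38916832, 230.41464649]), 'tcp_rot': array([-4.55069575e-01, -3.10790773e+00,  2.74123000e-03]), 'force': array([-0.2137247 , -0.67994096, -0.05804909]), 'ft_torque': array([-0.03068475, -0.04254572,  0.04840049]), 'gripper_width': 84.944229740124}
[[-0.026, -0.996, 0.089, 394.854], [-1.0, 0.026, 0.006, 25.991], [-0.008, -0.089, -0.996, 1268.042], [0.0, 0.0, 0.0, 1.0]]
```

View pics/s0.png

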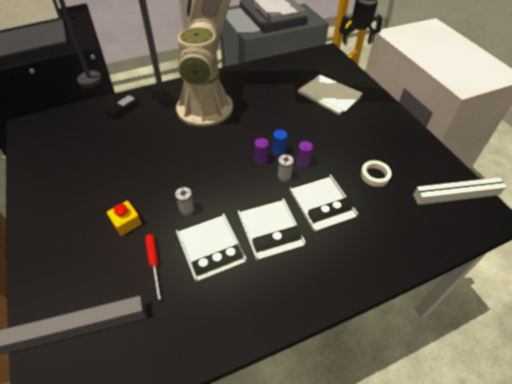

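View pics/t0.png

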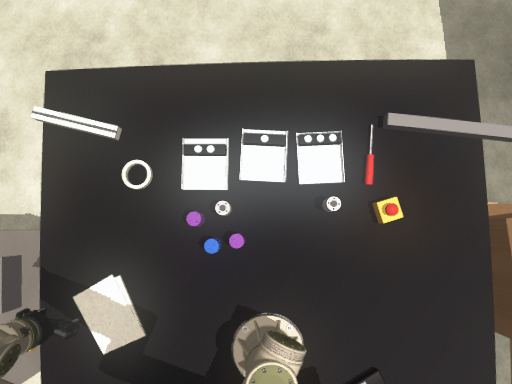

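```bash
python3 - <<'E'
from h import *
s=ld('s0');t=ld('t0')
print(proj(s,[[165,551,231],[0,0,0]]),proj(t,[[165,551,231],[0,0,0]]))
crop('t0',165,110,365,260,4,'t0a')
E
```

```text
[[356.01046055  46.74242024]
 [204.44371922 107.32397992]] [[ 62.40543441 315.33139643]
 [267.26708383 348.62607314]]
```

View pics/t0a.png

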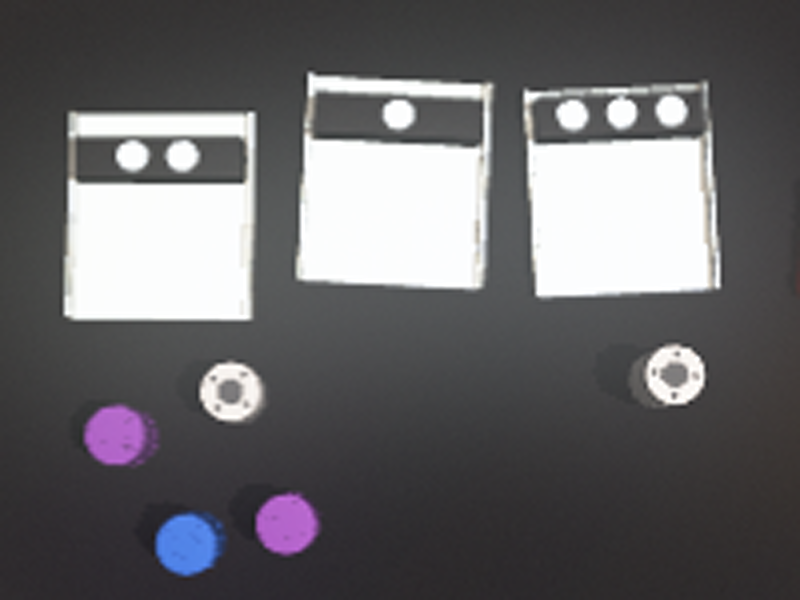

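```bash
python3 - <<'E'
from h import *
t=ld('t0')
def R(u,v,z,n): print(n,np.round(ray(t,165+u/4-.375,110+v/4-.375,z)[:2],1))
R(232,391,80,'hubA');R(676,375,80,'hubB')
for z in(4,15):
  R(70,317,z,'f FL');R(250,319,z,'f FR')
  R(298,280,z,'h FL');R(482,288,z,'h FR')
  R(538,296,z,'s FL');R(719,287,z,'s FR')
for a in[(71,113),(253,114)]:R(*a,15,'f back')
for a in[(311,76),(490,85)]:R(*a,15,'h back')
for a in[(527,92),(706,83)]:R(*a,15,'s back')
for a in[(76,183),(244,183)]:R(*a,4,'f stop')
for a in[(314,139),(482,147)]:R(*a,4,'h stop')
for a in[(533,143),(704,137)]:R(*a,4,'s stop')
for a in[(116,435),(287,524),(187,544)]:R(*a,80,'look')
for n,a in dict(f=[(132,155),(182,155)],h=[(399,114)],s=[(573,115),(621,113),(671,111)]).items():
  for b in a:R(*b,34,n+' disc')
t2=ray(t,137,174,25);print('tape',t2,ray(t,370,155,10),ray(t,388,209,50))
E
python3 -m creep '0 0 0 0 0 0' 85 60
```

```text
hubA [451.7 126.2]
hubB [ 454.9 -213.4]
f FL [519.3 264.2]
f FR [513.7 116.7]
h FL [544.7  76.9]
h FR [534.1 -73.1]
s FL [ 526.3 -118.6]
s FR [ 529.8 -267.3]
f FL [518.2 262.1]
f FR [512.7 116. ]
h FL [543.3  76.4]
h FR [532.9 -72.3]
s FL [ 525.2 -117.4]
s FR [ 528.7 -264.8]
f back [686.6 260. ]
f back [681.2 110.3]
h back [711.6  62. ]
h back [700.1 -84.6]
s back [ 693.5 -114.7]
s back [ 697.6 -262.4]
f stop [630.2 258.3]
f stop [626.1 119.5]
h stop [661.3  61.1]
h stop [650.9 -77.1]
s stop [ 653.1 -119.3]
s stop [ 654.7 -261. ]
look [420.4 215.5]
look [349.8  86.4]
look [336.5 162.7]
f disc [646.1 207.2]
f disc [644.9 166.8]
h disc [673.6  -8.7]
s disc [ 669.1 -149. ]
s disc [ 669.9 -187.9]
s disc [ 670.5 -228.5]
tape [569.65162565 407.50881846  25.        ] [ 614.18578036 -355.07351703   10.        ] [ 433.97228485 -391.13536899   50.        ]
time: 0.2
ee_pos: [164.7, 550.6, 230.8]
tcp_rot: [-0.455, -3.108, 0.002]
force: [0.6, 0.0, 0.1]
gripper_width: 85.0
```

```bash
cat >> h.py <<'E'
from scipy.spatial.transform import Rotation as Ro
def goal(x,y,z,th):
    "shift & turn to reach tcp at xyz, jaw axis = world y rotated by th (either sense)"
    s=manip.state();R=Ro.from_rotvec(s['tcp_rot']).as_matrix();p=np.array(s['ee_pos'])
    best=None
    for k in(0,np.pi):
        yj=np.array([-np.sin(th+k),np.cos(th+k),0]);zj=np.array([0,0,-1.]);G=np.c_[np.cross(yj,zj),yj,zj]
        r=Ro.from_matrix(R.T@G).as_rotvec()
        if best is None or np.linalg.norm(r)<np.linalg.norm(best):best=r
    print('t',s['time'],'pos',np.round(p,1),'F',np.round(s['force'],2),'w',round(s['gripper_width'],1))
    print('shift',np.round(R.T@(np.array([x,y,z])-p),1),'turn',np.round(best,3),'q',np.round(s['qpos'],2))
    print('tool x',np.round(R[:,0],3),'y',np.round(R[:,1],3),'z',np.round(R[:,2],3))
E
python3 -c "
from h import *
goal(451.7,126.2,140,-.2)"
```

```text
t 0.2 pos [164.7 550.6 230.8] F [0.59 0.02 0.05] w 85.0
shift [-396.6 -324.2   91. ] turn [-0.001 -0.    -0.091] q [1.14 0.31 0.05 1.3  0.   1.43]
tool x [-0.958  0.287  0.   ] y [ 0.287  0.958 -0.001] z [-0.    -0.001 -1.   ]
```

```bash
python3 -m creep '-30 -24 6 0 0 0; -66 -54 15 0 0 0; -102 -84 24 0 0 -0.02; -138 -114 33 0 0 -0.04; -174 -144 42 0 0 -0.05; -210 -172 50 0 0 -0.06; -246 -202 58 0 0 -0.07; -282 -230 66 0 0 -0.08; -318 -260 74 0 0 -0.09; -350 -286 80 0 0 -0.09' 72
python3 -c "
from h import *
goal(451.7,126.2,140,-.2)"
```

```text
time: 1.2
ee_pos: [418.9, 174.5, 150.9]
tcp_rot: [0.316, 3.126, -0.0]
force: [0.8, 0.5, 0.3]
gripper_width: 72.1
t 1.2 pos [418.9 174.5 150.9] F [0.76 0.51 0.31] w 72.1
shift [-41.8 -40.8  10.9] turn [-0.     0.    -0.001] q [ 0.22  0.12 -0.4   1.05 -0.    0.42]
tool x [-0.98  0.2  -0.  ] y [ 0.2   0.98 -0.  ] z [ 0. -0. -1.]
```

```bash
python3 -m creep '-21 -20 5 0 0 0; -42 -41 11 0 0 0; -42 -41 11 0 0 0; -42 -41 11 0 0 0'
python3 -c "
from h import *
goal(451.7,126.2,22,-.2)
cap('wrist','w1')"
```

```text
time: 1.6
ee_pos: [451.0, 127.6, 140.0]
tcp_rot: [-0.318, -3.124, -0.0]
force: [-0.4, -0.4, -0.5]
gripper_width: 71.9
t 1.6 pos [451.  127.6 140. ] F [-0.37 -0.39 -0.52] w 71.9
shift [ -1.1  -1.2 118. ] turn [ 0.    -0.001 -0.003] q [ 0.1   0.16 -0.38  1.03  0.    0.31]
tool x [-0.98   0.201  0.001] y [0.201 0.98  0.   ] z [-0.001  0.    -1.   ]
```

View pics/w1.png

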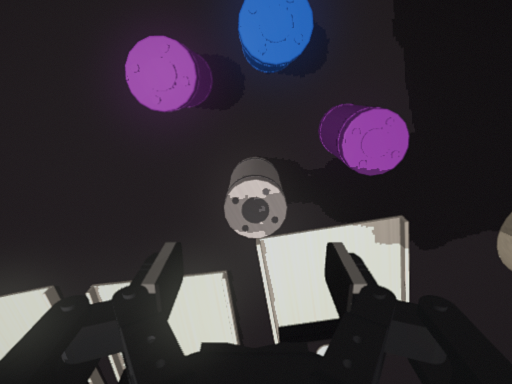

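The wrist view shows the plain steel hub at (256,209). The purple look-alikes are at (160,73) and (374,140), and the blue one at (276,25). Only the steel one fits the description, so I'll check its position in this view.

```bash
python3 -c "
from h import *
c=ld('w1');print(ray(c,256,209,80));print(proj(c,[[451,127.6,121]]))
crop('w1',200,140,320,250,5,'w1c')"
```

```text
[453.27285655 127.87974819  80.        ]
[[255.29132695 231.07765169]]
```

View pics/w1c.png

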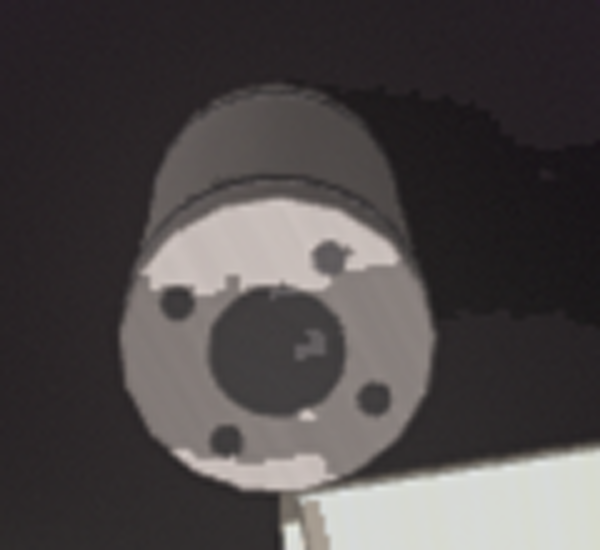

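```bash
cat >> h.py <<'E'
def samp(n=8,cam='wrist'):
    F=[]
    for i in range(n):
        imaging.capture(cam);F.append(manip.state()['force'])
    F=np.array(F);print('mean',np.round(F.mean(0),2),'se',np.round(F.std(0)/n**.5,2),'t',manip.state()['time'])
E
python3 -c "
from h import *
samp(10)"
python3 -m creep '-1.6 -0.3 15 0 0 0; -1.6 -0.3 35 0 0 0; -1.6 -0.3 55 0 0 0; -1.6 -0.3 75 0 0 0; -1.6 -0.3 95 0 0 0; -1.6 -0.3 109 0 0 0; -1.6 -0.3 116 0 0 0; -1.6 -0.3 118 0 0 0; -1.6 -0.3 118 0 0 0'
python3 -m creep '0 0 0 0 0 0; 0 0 0 0 0 0; 0 0 0 0 0 0; 0 0 0 0 0 0; 0 0 0 0 0 0; 0 0 0 0 0 0' 30 60
```

```text
mean [-0.14  0.01  0.03] se [0.1  0.15 0.1 ] t 2.15
time: 3.05
ee_pos: [452.9, 127.4, 22.5]
tcp_rot: [0.315, 3.126, 0.0]
force: [0.9, -0.3, -0.6]
gripper_width: 72.4
time: 3.65
ee_pos: [453.5, 127.7, 23.3]
tcp_rot: [0.314, 3.124, 0.001]
force: [-0.7, 2.0, 6.4]
gripper_width: 45.0
```

```bash
python3 -m creep '0 0 -4 0 0 0; 0 0 -12 0 0 0; 0 0 -25 0 0 0; 0 0 -40 0 0 0; 0 0 -55 0 0 0; 0 0 -68 0 0 0; 0 0 -76 0 0 0; 0 0 -80 0 0 0; 0 0 -80 0 0 0; 0 0 -80 0 0 0'
python3 -c "
from h import *
samp(6);samp(6);cap('wrist','w2');goal(580,187,100,-.033);print(manip.state()['ft_torque'])"
```

```text
time: 4.65
ee_pos: [452.1, 127.3, 101.7]
tcp_rot: [-0.315, -3.125, 0.0]
force: [1.0, -0.7, -8.4]
gripper_width: 44.9
mean [ 0.34  0.16 -8.69] se [0.19 0.16 0.17] t 4.95
mean [ 0.54 -0.01 -8.37] se [0.17 0.13 0.16] t 5.25
t 5.3 pos [452.7 127.4 102.3] F [ 0.88 -0.29 -8.94] w 45.0
shift [-112.9   83.8    2.3] turn [ 0.     0.    -0.168] q [ 0.1   0.2  -0.44  0.93  0.    0.3 ]
tool x [-0.98   0.199 -0.   ] y [0.199 0.98  0.   ] z [ 0.  0. -1.]
[-0.02331954  0.01873773 -0.01010325]
```

View pics/w2.png

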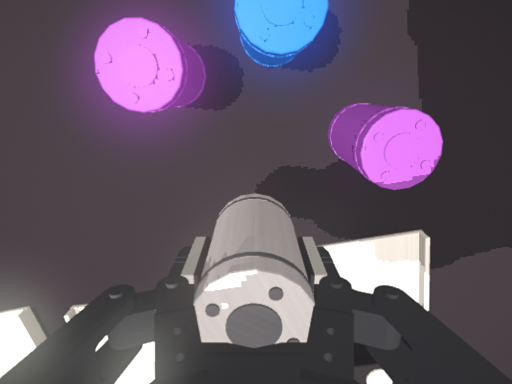

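Hub A weighs about 8.5 N (868 g), so it's solid and goes in the three-mark tray. I'll place it on the right of that tray to leave room for a second hub.

```bash
python3 -c "
from h import *
goal(600,-226,102,.02)"
```

```text
t 5.3 pos [452.7 127.4 102.3] F [ 0.88 -0.29 -8.94] w 45.0
shift [-2.148e+02 -3.169e+02  3.000e-01] turn [ 0.     0.    -0.221] q [ 0.1   0.2  -0.44  0.93  0.    0.3 ]
tool x [-0.98   0.199 -0.   ] y [0.199 0.98  0.   ] z [ 0.  0. -1.]
```

```bash
python3 -m creep '-10 -14 0 0 0 -0.02; -30 -45 0 0 0 -0.05; -56 -83 0 0 0 -0.08; -82 -121 0 0 0 -0.11; -108 -159 0 0 0 -0.14; -134 -197 0 0 0 -0.17; -160 -235 0 0 0 -0.2; -186 -273 0 0 0 -0.22; -205 -303 0 0 0 -0.22; -215 -317 0 0 0 -0.22'
python3 -m creep '0 0 0 0 0 0; 0 0 0 0 0 0; 0 0 0 0 0 0'
python3 -c "
from h import *
goal(600,-226,27,.02);samp(6);cap('scene','s2');cap('wrist','w3')"
```

```text
time: 6.3
ee_pos: [601.3, -230.2, 101.7]
tcp_rot: [-0.025, 3.14, -0.002]
force: [0.8, 0.7, -8.1]
gripper_width: 44.8
time: 6.6
ee_pos: [599.4, -225.0, 101.7]
tcp_rot: [0.031, -3.14, -0.002]
force: [-0.4, 0.1, -7.6]
gripper_width: 45.0
t 6.6 pos [ 599.4 -225.   101.7] F [-0.36  0.11 -7.56] w 45.0
shift [-0.7 -1.1 74.7] turn [ 0.001 -0.001 -0.   ] q [-0.48  0.5   0.01  1.08  0.   -0.5 ]
tool x [-1.    -0.02   0.001] y [-0.02   1.     0.001] z [-0.002  0.001 -1.   ]
mean [-0.06 -0.28 -8.28] se [0.16 0.18 0.28] t 6.9
```

View pics/w3.png

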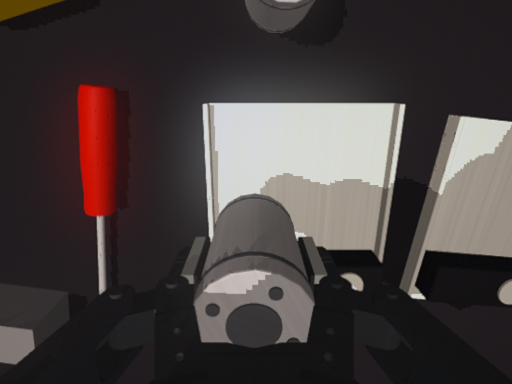

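View pics/s2.png

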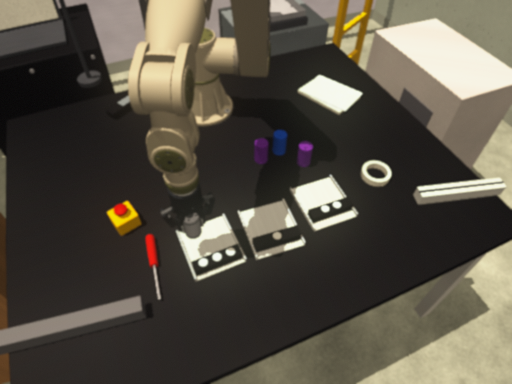

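```bash
python3 -m creep '0 -1 8 0 0 0; 0 -1 24 0 0 0; 0 -1 42 0 0 0; 0 -1 56 0 0 0; 0 -1 64 0 0 0; 0 -1 67 0 0 0; 0 -1 69 0 0 0; 0 -1 71 0 0 0; 0 -1 72 0 0 0; 0 -1 72 0 0 0'
python3 -m creep '0 0 0.5 0 0 0; 0 0 1 0 0 0; 0 0 1.5 0 0 0; 0 0 1.5 0 0 0'
python3 -m creep '0 0 0.4 0 0 0; 0 0 0.8 0 0 0; 0 0 0.8 0 0 0'
```

```text
time: 8.0
ee_pos: [600.4, -227.3, 30.7]
tcp_rot: [-0.03, 3.141, -0.0]
force: [-0.4, -0.6, -7.6]
gripper_width: 44.9
time: 8.4
ee_pos: [600.1, -227.1, 28.7]
tcp_rot: [0.03, -3.141, -0.0]
force: [-0.2, 0.6, -9.1]
gripper_width: 45.1
time: 8.7
ee_pos: [600.1, -227.1, 27.9]
tcp_rot: [0.03, -3.141, -0.0]
force: [0.2, 0.6, -9.6]
gripper_width: 44.6
```

```bash
python3 -m creep '0 0 0.4 0 0 0; 0 0 0.7 0 0 0; 0 0 0.7 0 0 0'
python3 -m creep '0 0 0.4 0 0 0; 0 0 0.7 0 0 0; 0 0 0.7 0 0 0'
```

```text
time: 9.0
ee_pos: [600.2, -227.1, 27.5]
tcp_rot: [-0.03, 3.141, 0.0]
force: [-0.6, 0.5, -6.0]
gripper_width: 45.1
time: 9.3
ee_pos: [600.2, -227.1, 27.4]
tcp_rot: [-0.03, 3.141, -0.0]
force: [-3.1, 1.1, 0.8]
gripper_width: 45.1
```

```bash
python3 -m creep '-1 0 -0.3 0 0 0; -3 0 -0.3 0 0 0; -5.5 0 -0.3 0 0 0; -8 0 -0.3 0 0 0; -10.5 0 -0.3 0 0 0; -13 0 -0.3 0 0 0; -15 0 -0.3 0 0 0; -17 0 -0.3 0 0 0; -18 0 -0.3 0 0 0; -18 0 -0.3 0 0 0'
python3 -m creep '-1 0 0 0 0 0; -2 0 0 0 0 0; -3 0 0 0 0 0; -4 0 0 0 0 0; -4 0 0 0 0 0'
```

```text
time: 10.3
ee_pos: [618.0, -227.3, 27.4]
tcp_rot: [0.029, -3.141, 0.002]
force: [-5.2, -0.3, 2.1]
gripper_width: 44.8
time: 10.8
ee_pos: [621.9, -227.2, 27.4]
tcp_rot: [0.029, -3.141, 0.001]
force: [-5.4, -0.8, 0.9]
gripper_width: 44.9
```

```bash
python3 -m creep '-0.5 0 -0.3 0 0 0; -1 0 -0.5 0 0 0; -1.5 0 -0.5 0 0 0; -2 0 -0.5 0 0 0; -2 0 -0.5 0 0 0'
python3 -m creep '-0.5 0 0 0 0 0; -1 0 0 0 0 0; -1.5 0 0 0 0 0; -1.5 0 0 0 0 0'
python3 -m creep '-0.5 0 0 0 0 0; -1 0 0 0 0 0; -1.5 0 0 0 0 0; -1.5 0 0 0 0 0'
```

```text
time: 11.3
ee_pos: [624.3, -226.9, 27.5]
tcp_rot: [-0.03, 3.141, -0.001]
force: [-4.9, -1.0, 0.1]
gripper_width: 45.0
time: 11.7
ee_pos: [625.7, -226.6, 27.4]
tcp_rot: [-0.03, 3.141, 0.0]
force: [-4.7, -0.5, 1.4]
gripper_width: 45.1
time: 12.1
ee_pos: [627.1, -226.5, 27.4]
tcp_rot: [0.03, -3.141, -0.0]
force: [-4.7, -0.1, 1.2]
gripper_width: 44.8
```

```bash
python3 -m creep '-0.5 0 0 0 0 0; -1 0 0 0 0 0; -1 0 0 0 0 0'
python3 -m creep '-0.5 0 0 0 0 0; -1 0 0 0 0 0; -1 0 0 0 0 0'
python3 -m creep '-0.4 0 0 0 0 0; -0.8 0 0 0 0 0; -0.8 0 0 0 0 0'
```

```text
time: 12.4
ee_pos: [628.1, -226.4, 27.4]
tcp_rot: [0.03, -3.141, -0.001]
force: [-3.7, 0.5, 2.0]
gripper_width: 45.1
time: 12.7
ee_pos: [629.1, -226.4, 27.4]
tcp_rot: [0.03, -3.141, -0.001]
force: [-5.8, 0.0, 2.5]
gripper_width: 45.3
time: 13.0
ee_pos: [629.8, -226.4, 27.4]
tcp_rot: [0.03, -3.141, -0.001]
force: [-5.6, -0.4, 1.5]
gripper_width: 45.0
```

```bash
python3 -m creep '-0.4 0 0 0 0 0; -0.8 0 0 0 0 0; -0.8 0 0 0 0 0'
python3 -m creep '-0.4 0 0 0 0 0; -0.8 0 0 0 0 0; -0.8 0 0 0 0 0'
python3 -m creep '-0.4 0 0 0 0 0; -0.8 0 0 0 0 0; -0.8 0 0 0 0 0'
```

```text
time: 13.3
ee_pos: [630.7, -226.3, 27.4]
tcp_rot: [0.03, -3.141, -0.001]
force: [-5.1, 0.7, 1.3]
gripper_width: 44.6
time: 13.6
ee_pos: [631.5, -226.3, 27.4]
tcp_rot: [0.03, -3.141, -0.001]
force: [-5.4, -0.4, 2.8]
gripper_width: 45.2
time: 13.9
ee_pos: [632.3, -226.3, 27.4]
tcp_rot: [0.03, -3.141, -0.001]
force: [-5.1, -0.5, 2.5]
gripper_width: 45.1
```

```bash
python3 -m creep '-0.4 0 0 0 0 0; -0.8 0 0 0 0 0; -0.8 0 0 0 0 0'
python3 -m creep '-0.4 0 0 0 0 0; -0.8 0 0 0 0 0; -0.8 0 0 0 0 0'
```

```text
time: 14.2
ee_pos: [632.3, -226.3, 27.5]
tcp_rot: [0.03, -3.14, -0.001]
force: [-7.4, -0.8, 3.1]
gripper_width: 45.0
time: 14.5
ee_pos: [632.4, -226.3, 27.5]
tcp_rot: [0.03, -3.139, -0.001]
force: [-9.4, -0.2, 5.1]
gripper_width: 45.0
```

```bash
python3 -m creep '-0.4 0 0 0 0 0; -0.8 0 0 0 0 0; -0.8 0 0 0 0 0'
python3 -m creep '-0.3 0 0 0 0 0; -0.3 0 0 0 0 0'
```

```text
time: 14.8
ee_pos: [632.4, -226.2, 27.5]
tcp_rot: [0.029, -3.137, -0.001]
force: [-11.5, 0.5, 6.3]
gripper_width: 44.8
time: 15.0
ee_pos: [632.4, -226.2, 27.5]
tcp_rot: [0.029, -3.137, -0.001]
force: [-12.7, -0.4, 6.7]
gripper_width: 45.0
```

```bash
python3 -m creep '0 0 0 0 0 0; 0 0 0 0 0 0; 0 0 0 0 0 0; 0 0 0 0 0 0; 0 0 0 0 0 0; 0 0 0 0 0 0; 0 0 0 0 0 0; 0 0 0 0 0 0; 0 0 0 0 0 0'
python3 -m creep '0.8 0 0 0 0 0; 1.6 0 0 0 0 0; 2.2 0 0 0 0 0; 2.2 0 0 0 0 0'
```

```text
time: 15.9
ee_pos: [632.4, -226.3, 27.5]
tcp_rot: [0.029, -3.137, -0.001]
force: [-12.8, -0.3, 6.8]
gripper_width: 44.9
time: 16.3
ee_pos: [632.3, -226.3, 27.4]
tcp_rot: [0.03, -3.141, -0.001]
force: [-6.0, -0.7, 3.3]
gripper_width: 44.9
```

```bash
python3 -m creep '0.8 0 -0.3 0 0 0; 1.2 0 -0.5 0 0 0; 1.2 0 -0.5 0 0 0'
python3 -m creep '0 0 0 0 0 0; 0 0 0 0 0 0; 0 0 0 0 0 0; 0 0 0 0 0 0' 62
python3 -c "
from h import *
cap('wrist','w4')"
```

```text
time: 16.6
ee_pos: [632.2, -226.3, 27.4]
tcp_rot: [-0.031, 3.141, 0.001]
force: [-0.2, 0.5, -3.9]
gripper_width: 44.7
time: 17.0
ee_pos: [632.3, -226.7, 28.4]
tcp_rot: [-0.03, 3.14, -0.001]
force: [0.4, -0.8, -0.4]
gripper_width: 62.0
```

View pics/w4.png

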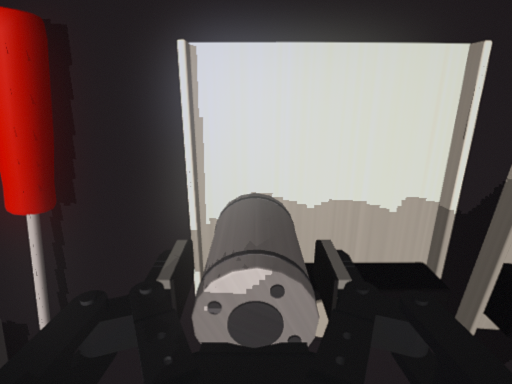

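```bash
python3 -m creep '0 0 -4 0 0 0; 0 0 -14 0 0 0; 0 0 -30 0 0 0; 0 0 -50 0 0 0; 0 0 -70 0 0 0; 0 0 -90 0 0 0; 0 0 -105 0 0 0; 0 0 -114 0 0 0; 0 0 -114 0 0 0'
python3 -m creep '16 0 0 0 0 0; 48 3 0 0 0 0; 86 7 0 0 0 0; 124 10 0 0 0 0; 155 13 0 0 0 0; 172 14 0 0 0 0; 175 14 0 0 0 0; 175 14 0 0 0 0' 72
python3 -c "
from h import *
samp(6)
cap('wrist','w5');c=cap('top','t5');goal(454.9,-213.4,140,.02)
crop('t5',280,120,380,220,6,'t5c')"
```

```text
time: 17.95
ee_pos: [632.6, -227.0, 144.1]
tcp_rot: [-0.03, 3.138, -0.002]
force: [0.4, 0.1, -1.1]
gripper_width: 62.2
time: 18.75
ee_pos: [456.2, -215.9, 141.7]
tcp_rot: [-0.029, 3.141, 0.0]
force: [0.2, -0.5, -0.6]
gripper_width: 71.8
mean [ 0.13  0.16 -0.29] se [0.1  0.18 0.24] t 19.05
t 19.15 pos [ 456.8 -215.9  141.6] F [0.57 0.52 0.96] w 71.9
shift [1.9 2.5 1.6] turn [ 0. -0. -0.] q [-0.6   0.23 -0.3   1.05  0.   -0.62]
tool x [-1.   -0.02  0.  ] y [-0.02  1.    0.  ] z [-0.  0. -1.]
```

View pics/w5.png

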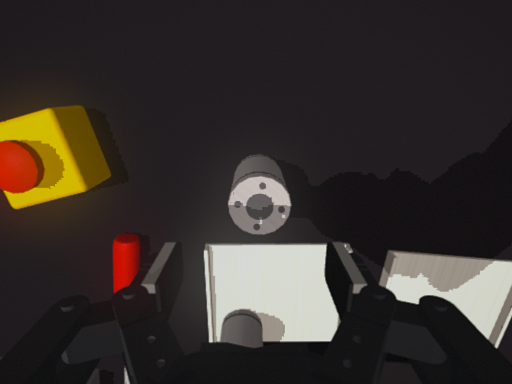

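View pics/t5c.png

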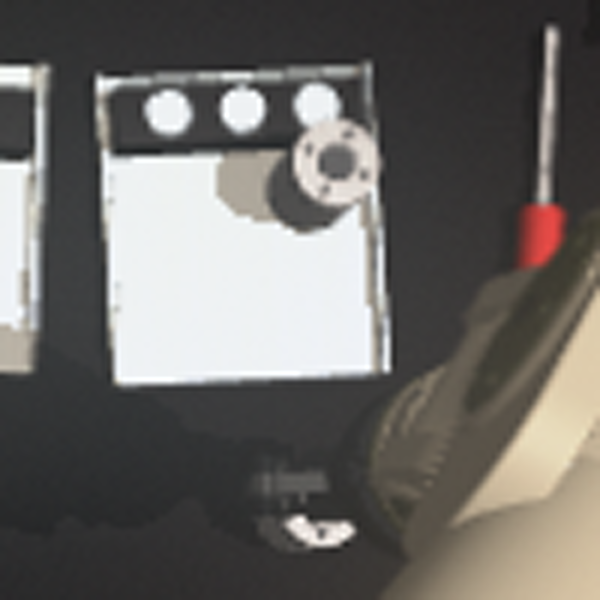

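Top view: the first hub stands upright in the three-mark tray at the backstop, crop (337,162). In the wrist view, the second steel hub's top is at (260,207), and no purple or blue look-alike is nearby.

```bash
python3 -c "
from h import *
print('home hub',ray(ld('t5'),280+337/6-.4,120+162/6-.4,84))
print('hubB',ray(ld('w5'),260,206,80))"
```

```text
home hub [ 630.09000336 -227.29233102   84.        ]
hubB [ 457.40888855 -212.5015263    80.        ]
```

```bash
python3 -m creep '0.5 2.8 15 0 0 0; 0.5 2.8 35 0 0 0; 0.5 2.8 55 0 0 0; 0.5 2.8 75 0 0 0; 0.5 2.8 95 0 0 0; 0.5 2.8 110 0 0 0; 0.5 2.8 117 0 0 0; 0.5 2.8 119 0 0 0; 0.5 2.8 119 0 0 0'
python3 -m creep '0 0 0 0 0 0; 0 0 0 0 0 0; 0 0 0 0 0 0; 0 0 0 0 0 0; 0 0 0 0 0 0; 0 0 0 0 0 0' 30 60
python3 -m creep '0 0 -4 0 0 0; 0 0 -12 0 0 0; 0 0 -25 0 0 0; 0 0 -40 0 0 0; 0 0 -55 0 0 0; 0 0 -68 0 0 0; 0 0 -76 0 0 0; 0 0 -80 0 0 0; 0 0 -80 0 0 0; 0 0 -80 0 0 0'
python3 -c "
from h import *
samp(10);samp(10);cap('wrist','w6');goal(600,-149,102,.02)"
```

```text
time: 20.05
ee_pos: [456.1, -213.2, 23.1]
tcp_rot: [-0.03, 3.141, 0.0]
force: [0.3, 0.4, 0.0]
gripper_width: 72.0
time: 20.65
ee_pos: [456.5, -213.1, 23.9]
tcp_rot: [-0.031, 3.14, -0.0]
force: [0.3, 2.4, 6.8]
gripper_width: 44.9
time: 21.65
ee_pos: [455.4, -212.8, 102.3]
tcp_rot: [0.03, -3.14, -0.001]
force: [-0.8, 0.2, -7.3]
gripper_width: 44.9
mean [-0.34  0.12 -6.85] se [0.12 0.11 0.18] t 22.15
mean [ 0.23  0.01 -7.33] se [0.14 0.12 0.13] t 22.65
t 22.7 pos [ 455.9 -213.1  102.9] F [ 0.13 -0.31 -6.78] w 44.7
shift [-145.3   61.3    0.9] turn [ 0.     0.    -0.001] q [-0.6   0.25 -0.36  0.95  0.   -0.62]
tool x [-1.    -0.019 -0.   ] y [-0.019  1.     0.   ] z [ 0.  0. -1.]
```

View pics/w6.png

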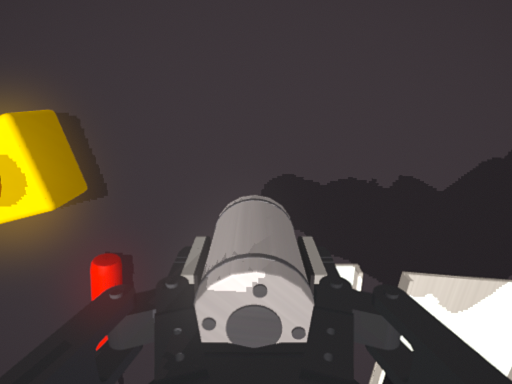

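Hub B reads about 7.1 N (about 715 g), so it's solid too. It goes in the same tray, on the left side.

```bash
python3 -m creep '-5 4 0 0 0 0; -17 14 0 0 0 0; -37 30 0 0 0 0; -62 46 0 0 0 0; -87 58 0 0 0 0; -112 65 0 0 0 0; -130 65 0 0 0 0; -142 65 0 0 0 0; -145 65 0 0 0 0; -145 65 0 0 0 0'
python3 -c "
from h import *
samp(10);goal(600,-145.5,32,.02)
cap('wrist','w7')"
```

```text
time: 23.7
ee_pos: [600.0, -144.4, 102.3]
tcp_rot: [0.032, -3.141, -0.001]
force: [-0.4, 0.2, -6.7]
gripper_width: 45.1
mean [-0.38  0.13 -6.96] se [0.12 0.13 0.19] t 24.2
t 24.2 pos [ 599.4 -145.5  103.1] F [-0.21  0.33 -6.21] w 45.1
shift [-0.6 -0.  71.1] turn [ 0.     0.    -0.001] q [-0.37  0.46 -0.06  1.05  0.   -0.39]
tool x [-1.    -0.019 -0.   ] y [-0.019  1.     0.   ] z [ 0.  0. -1.]
```

View pics/w7.png

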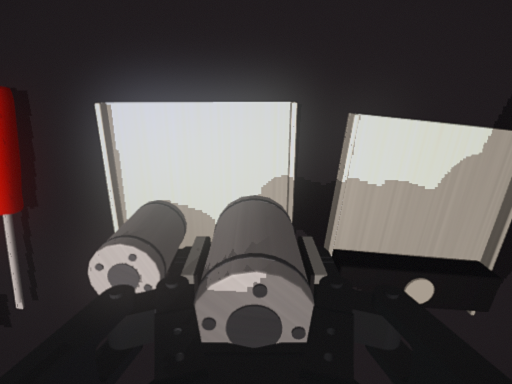

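```bash
python3 -m creep '0 0 8 0 0 0; 0 0 24 0 0 0; 0 0 42 0 0 0; 0 0 56 0 0 0; 0 0 64 0 0 0; 0 0 68 0 0 0; 0 0 71 0 0 0; 0 0 73 0 0 0; 0 0 73.5 0 0 0; 0 0 73.5 0 0 0'
python3 -m creep '0 0 0.4 0 0 0; 0 0 0.8 0 0 0; 0 0 0.8 0 0 0'
python3 -m creep '0 0 0.4 0 0 0; 0 0 0.8 0 0 0; 0 0 0.8 0 0 0'
```

```text
time: 25.25
ee_pos: [599.9, -145.4, 29.8]
tcp_rot: [-0.03, 3.141, -0.0]
force: [0.9, 1.0, -6.9]
gripper_width: 44.8
time: 25.55
ee_pos: [599.6, -145.3, 28.7]
tcp_rot: [-0.03, 3.141, 0.0]
force: [-0.4, 0.1, -7.2]
gripper_width: 44.5
time: 25.85
ee_pos: [599.6, -145.3, 28.0]
tcp_rot: [-0.03, 3.141, -0.0]
force: [-0.8, 0.4, -4.3]
gripper_width: 45.1
```

```bash
python3 -m creep '0 0 0.3 0 0 0; 0 0 0.4 0 0 0; 0 0 0.4 0 0 0'
python3 -m creep '-1 0 0 0 0 0; -3 0 0 0 0 0; -5.5 0 0 0 0 0; -8 0 0 0 0 0; -10.5 0 0 0 0 0; -13 0 0 0 0 0; -15 0 0 0 0 0; -17 0 0 0 0 0; -18 0 0 0 0 0; -18 0 0 0 0 0'
python3 -m creep '-1 0 0 0 0 0; -2 0 0 0 0 0; -3 0 0 0 0 0; -4 0 0 0 0 0; -4.5 0 0 0 0 0; -4.5 0 0 0 0 0'
```

```text
time: 26.15
ee_pos: [599.7, -145.3, 28.0]
tcp_rot: [-0.03, 3.141, -0.0]
force: [-2.7, 0.4, 1.0]
gripper_width: 45.0
time: 27.15
ee_pos: [617.1, -145.3, 28.1]
tcp_rot: [0.03, -3.141, 0.001]
force: [-4.9, 0.1, 3.2]
gripper_width: 45.0
time: 27.75
ee_pos: [621.4, -145.3, 28.1]
tcp_rot: [0.03, -3.14, 0.001]
force: [-5.7, 0.6, 4.4]
gripper_width: 44.9
```

```bash
python3 -m creep '-0.6 0 -0.3 0 0 0; -1.2 0 -0.4 0 0 0; -1.8 0 -0.4 0 0 0; -2.4 0 -0.4 0 0 0; -2.4 0 -0.4 0 0 0'
python3 -m creep '-0.5 0 0 0 0 0; -1 0 0 0 0 0; -1.5 0 0 0 0 0; -1.5 0 0 0 0 0'
python3 -m creep '-0.4 0 0 0 0 0; -0.8 0 0 0 0 0; -1.2 0 0 0 0 0; -1.2 0 0 0 0 0'
```

```text
time: 28.25
ee_pos: [624.3, -145.0, 28.0]
tcp_rot: [0.03, -3.141, 0.001]
force: [-5.2, -0.4, 3.3]
gripper_width: 44.6
time: 28.65
ee_pos: [625.8, -144.9, 28.0]
tcp_rot: [0.03, -3.141, 0.0]
force: [-5.6, 0.5, 3.8]
gripper_width: 45.1
time: 29.05
ee_pos: [627.0, -144.9, 28.0]
tcp_rot: [0.03, -3.141, 0.0]
force: [-5.5, -0.3, 3.1]
gripper_width: 44.9
```

```bash
python3 -m creep '-0.4 0 0 0 0 0; -0.8 0 0 0 0 0; -1.2 0 0 0 0 0; -1.2 0 0 0 0 0'
python3 -m creep '-0.4 0 0 0 0 0; -0.8 0 0 0 0 0; -0.8 0 0 0 0 0'
```

```text
time: 29.45
ee_pos: [628.1, -144.8, 28.0]
tcp_rot: [0.03, -3.141, 0.0]
force: [-5.5, 0.0, 3.3]
gripper_width: 44.6
time: 29.75
ee_pos: [628.9, -144.8, 28.0]
tcp_rot: [0.03, -3.141, 0.0]
force: [-5.2, 0.0, 3.6]
gripper_width: 44.7
```

```bash
python3 -m creep '-0.4 0 0 0 0 0; -0.8 0 0 0 0 0; -0.8 0 0 0 0 0'
python3 -m creep '-0.4 0 0 0 0 0; -0.8 0 0 0 0 0; -0.8 0 0 0 0 0'
```

```text
time: 30.05
ee_pos: [629.6, -144.8, 28.0]
tcp_rot: [0.03, -3.141, 0.0]
force: [-5.2, -0.1, 3.5]
gripper_width: 44.7
time: 30.35
ee_pos: [629.6, -144.8, 28.1]
tcp_rot: [0.03, -3.139, 0.0]
force: [-7.6, -0.9, 5.8]
gripper_width: 44.7
```

```bash
python3 -m creep '-0.4 0 0 0 0 0; -0.8 0 0 0 0 0; -0.8 0 0 0 0 0'
```

```text
time: 30.65
ee_pos: [629.6, -144.8, 28.1]
tcp_rot: [0.029, -3.138, 0.0]
force: [-10.1, -1.1, 5.9]
gripper_width: 44.7
```

```bash
python3 -m creep '-0.4 0 0 0 0 0; -0.9 0 0 0 0 0; -0.9 0 0 0 0 0'
```

```text
time: 30.95
ee_pos: [629.7, -144.8, 28.1]
tcp_rot: [0.029, -3.136, 0.001]
force: [-13.8, -0.4, 9.0]
gripper_width: 44.7
```

```bash
python3 -m creep '0 0 0 0 0 0; 0 0 0 0 0 0; 0 0 0 0 0 0; 0 0 0 0 0 0; 0 0 0 0 0 0; 0 0 0 0 0 0; 0 0 0 0 0 0; 0 0 0 0 0 0; 0 0 0 0 0 0; 0 0 0 0 0 0'
python3 -m creep '0.8 0 0 0 0 0; 1.6 0 0 0 0 0; 2.2 0 0 0 0 0; 2.2 0 0 0 0 0'
python3 -m creep '0.8 0 -0.3 0 0 0; 1.2 0 -0.5 0 0 0; 1.2 0 -0.5 0 0 0'
```

```text
time: 31.95
ee_pos: [629.7, -144.8, 28.1]
tcp_rot: [0.029, -3.136, 0.0]
force: [-13.1, -1.1, 7.6]
gripper_width: 44.9
time: 32.35
ee_pos: [629.6, -144.8, 28.0]
tcp_rot: [0.03, -3.14, 0.0]
force: [-7.3, 0.4, 4.7]
gripper_width: 44.7
time: 32.65
ee_pos: [629.5, -144.8, 28.0]
tcp_rot: [-0.03, 3.141, 0.0]
force: [-1.2, -0.0, -2.3]
gripper_width: 44.4
```

```bash
python3 -m creep '0 0 0 0 0 0; 0 0 0 0 0 0; 0 0 0 0 0 0; 0 0 0 0 0 0' 58
python3 -c "
from h import *
cap('wrist','w8')"
```

```text
time: 33.05
ee_pos: [629.6, -144.5, 28.5]
tcp_rot: [-0.031, 3.14, 0.0]
force: [0.0, 1.7, -0.7]
gripper_width: 58.3
```

View pics/w8.png

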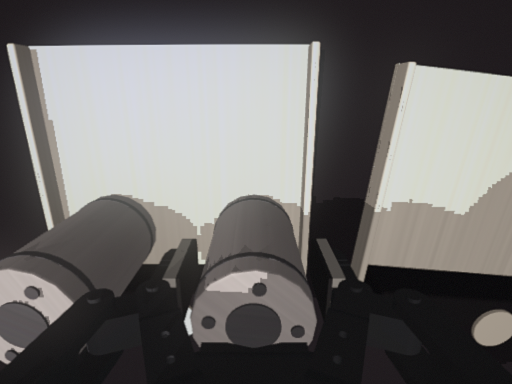

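```bash
python3 -m creep '0 0 -2 0 0 0; 0 0 -5 0 0 0; 0 0 -10 0 0 0; 0 0 -16 0 0 0; 0 0 -16 0 0 0'
python3 -m creep '0 0 -10 0 0 0; 0 0 -30 0 0 0; 0 0 -50 0 0 0; 0 0 -70 0 0 0; 0 0 -90 0 0 0; 0 0 -110 0 0 0; 0 0 -120 0 0 0; 0 0 -120 0 0 0'
python3 -m creep '20 0 0 0 0 0; 50 0 0 0 0 0; 90 0 0 0 0 0; 130 0 0 0 0 0; 160 0 0 0 0 0; 180 0 0 0 0 0; 190 0 0 0 0 0; 190 0 0 0 0 0'
python3 -c "
from h import *
cap('top','t9');cap('wrist','w9');crop('t9',280,120,380,220,6,'t9c')
c=ld('t9')
for z in(80,84):print(0)"
```

```text
time: 33.6
ee_pos: [630.1, -145.4, 45.9]
tcp_rot: [-0.03, 3.139, -0.002]
force: [-0.2, 0.3, -0.3]
gripper_width: 57.7
time: 34.4
ee_pos: [630.1, -145.2, 166.4]
tcp_rot: [-0.03, 3.138, -0.002]
force: [0.2, -0.4, 0.0]
gripper_width: 58.2
time: 35.2
ee_pos: [438.0, -148.2, 163.8]
tcp_rot: [0.029, -3.141, -0.001]
force: [-0.8, -0.7, -0.1]
gripper_width: 58.1
0
0
```

View pics/t9c.png

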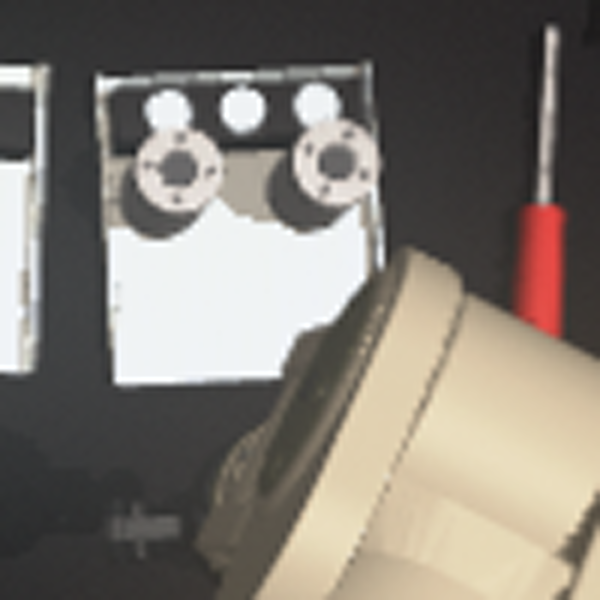

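View pics/w9.png

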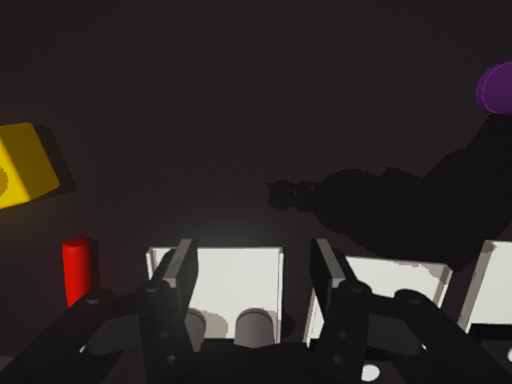

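```bash
python3 -c "
from h import *
c=ld('t9')
f=lambda u,v,z:ray(c,280+u/6-.42,120+v/6-.42,z)[:2]
D=[f(168,110,34),f(243,109,34),f(317,104,34)];m=np.mean(D,0)
y=(D[0]-D[2]);y/=np.linalg.norm(y);x=np.array([y[1],-y[0]])
print(D)
for h in[(179,168),(337,162)]:
  d=f(*h,84)-m;print(f(*h,84),'x',d@x,'y',d@y)
"
```

```text
[array([ 670.68808962, -148.09221456]), array([ 670.2574164 , -188.54461864]), array([ 672.0596662 , -228.65368673])]
[ 628.99364983 -145.46386438] x -41.270582612217005 y 43.67517619116595
[ 630.15425071 -227.2332119 ] x -41.502089109737405 y -38.10207977284927
```

```bash
python3 -c "
from bench import manip
print(manip.state()['time'],manip.finish_job())"
```

```text
the job is handed in; nothing more can be done
35.3 None
```

Both hubs came out solid, and both now stand in the three-mark tray against its backstop. I handed the job in at 35.3 s, but the hand-in gives no verdict.

| | First hub (left in the top picture) | Second hub (right in the top picture) |
|---|---|---|
| Measured weight | about 8.5 N (870 g) | about 7.0 N (715 g) |
| Stop found by feel (tool x) | 632.3 mm | 629.6 mm |
| Push read at the wrist, held about 1 s | about 12.8 N | about 13.5 N |
| Axis to backstop middle, front to back (limits -44 to -36 mm) | -41.5 mm | -41.3 mm |
| Axis to backstop middle, sideways (limit 50 mm) | -38 mm | +44 mm |

- **Press force:** about 5 N of each push was floor friction, so I estimate about 8 N on the stop. The wrist sensor can't separate the two.
- **Last checks:** the final top picture showed both hubs upright and released. The first hub stood exactly where it was before the second was placed. The arm did not touch the tape roll, button box, screwdriver or the coloured look-alikes.
- **Small disagreement:** the camera put the first hub about 2 mm nearer the front than the felt contact. That is within the camera's calibration and how the hub sat in the grip.

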